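# Hang the lug basket on the rail carriage and index it at the press

## Robot

A 6-joint arm with a two-finger parallel gripper is mounted at the origin on the work surface. World frame = base frame: x ahead of the robot, y to its left, z up, the work surface at z = 0. Lengths are in mm, angles in rad, forces in N, time in s.
With the tool pointing down it reaches from about 350 to 775 mm from the base axis. Payload 7.3 kg.
Tool frame: the origin (TCP) lies between the finger pads; the fingertips stand 25 mm ahead of it and the grasp point (between the pads) lies 6 mm ahead of it (bot.finger_overhang is the distance from the TCP to the fingertips, in mm); z points along the fingers, y is the line along which they close (so a half turn about z gives the same grasp; the last joint's range is limited). The gripper opens to 92 mm and grips with 3 to 60 N. Pads are 19 mm wide; open, the fingers measure 130 mm over their backs; the gripper's body (75 mm by 190 mm) begins 47 mm behind the grasp point.
Start: joints at [-1.311, 0.342, 1.524, -0, 1.275, -0.146], TCP at [207.269, -482.371, 251.741] pointing down, gripper open.
Joint ranges: [-2.53, 2.53], [-0.77, 2.02], [0.04, 2.7], [-1, 4.14], [0.28, 2.66], [-3.11, 3.11]. Speed limits (rad/s): [2.57, 2.57, 3.14, 3.14, 3.14, 3.14].

## Interface

Orientations are given as a rotation vector (axis times angle).
In Python, from station import bot, read_camera gives the robot as it stands (bot), with the cameras as plain functions.
- The arm moves only by the shell command python3 steer.py 'ROWS'. ROWS is a JSON list of rows, 1 to 5 of them, each of 7 numbers: dx, dy, dz in fractions of the full range, 1 being 300 mm, then a rotation vector rx, ry, rz in normalised numbers (1 is 360 degrees), then the finger opening in mm; each row is the pose to reach, as a shift and turn from the pose commanded when the command began, along the tool's axes at that moment; what a row does not reach only later rows make up. A row lasts 1/8 s, in which the tool goes at most 62.5 mm and 0.188 rad, less where a joint would pass 70% of its speed; a pose out of reach is approached as far as the arm can. The fingers move at their own pace and stop on an object; the grip force is fixed at half the most. Time passes only in rows, so rows that do not move let the fingers close. It prints the time, the measured TCP pose, the force, the opening and the grip force at its end. Input that does not fit is refused with a message, and nothing moves.
- bot.get_state(): the state, without advancing time (a new reading comes with each control period).
- read_camera(name): name is "scene" or "side" or "wrist"; returns a dict with "image" (420x560x3 uint8, blue, green, red), "fov_y" (degrees; the focal length in pixels is half the picture's height over the tangent of half this angle, whatever the lens; pixels are square), "cx", "cy" (the principal point, pixels), "dist" ([k1, k2, p1, p2, k3] as OpenCV has them; the pictures are not rectified), "R" (3x3) and "t" (3): a world point X has camera coordinates R X + t. Camera axes: x right, y down, z forward; pixel columns grow to the right and rows downward; lengths in mm; the calibration is good to about 2 mm. A picture is of the moment at which its call begins. There is no depth.
- bot.hand_in(): hands the job in; it is judged then, once.
The state is a dict: "time_s": time; "joint_positions": joint angles; "joint_velocities": joint speeds; "effort": joint torques, N m; "position": TCP position; "eef_rot": TCP orientation; "ft_force": force on the tool from outside, world axes, zero at the start; "moment": the same for the moment, N m; "width": finger opening in mm; "finger_force": force on a finger pad.
Only numpy, scipy, OpenCV 4.12 (cv2) and the standard library are available. Lean on these libraries where they do the work, as an engineer would, in place of code of your own. Each camera call takes 0.05 s, during which the arm holds its last target. There are 200 camera calls.

## Task

Hang the wire basket of lug shells by its handle on the two hooks of the rail carriage and let go of it, keeping the shells in it. Then take the carriage's knob and slide the carriage along the rail towards the crank press until the ball clicks into the notch, and finish still gripping the knob with the carriage held at that notch. Leave the other parts lying on the counter as they are.

Things in the scene. Friction and masses are not known exactly. Their poses are not given: they have to be found in the camera images.
- basket: Wire parts basket, open on top: 70 mm (own x) by 120 mm (own y) by 50 mm high, about 0.25 kg (0.4 kg with its three shells), standing on the counter. Origin: centre of its underside; z up. A stiff 6 mm wire bail stands over it in its own y-z plane, rising at both ends to a straight level bar along own y, 109 mm long, centre line 125 mm above the underside.
- basket_grip (a point): Centre of the black moulded grip in the middle of the basket's bar, 125 mm above the basket's underside. The grip is a flat-sided bar 12 mm thick (own x), 44 mm long (own y), 16 mm high; take it from above across its thickness. Either side of it (22 to 54 mm from the middle) the bar is bare wire for the hooks.
- shell1: Gloss white lug shell lying in the basket, 50 x 20 x 18 mm, about 50 g, one of three alike. Origin: centre of its underside.
- shell2: Gloss white lug shell in the basket, as shell1.
- shell3: Gloss white lug shell in the basket, as shell1.
- rail: Bench rail, fixed: aluminium extrusion 40 mm wide, 460 mm long on two feet, top 145 mm above the counter. Origin: on the counter under its middle. Own y runs along it, own -x faces the robot's side. The crank press (wooden frame 250 mm wide, 0.41 m high with its crank) stands at its -y end, nearest face about 275 mm from the rail's middle.
- carriage (a joint): Slide of the carriage along the rail, m: 0 at the +y end, growing towards the press (rail's own -y), up to 0.25 at the end stop. The carriage's middle is at rail y = 0.13 - value. It runs with about 4 N of drag and stays where it is left. At the start it stands at 0 to 0.06.
- hook_seat (a point): Where the middle of the basket's bar (centre of its grip) lies when the basket hangs right: midway between the hooks, 158 mm above the counter, bar parallel to the rail. Moves with the carriage; axes as the rail's. The hook tips are 28 mm in front (-x), their tops 24 mm above the seat; the front plate is 68 mm behind (+x), reaching 22 mm above it. Lower the bar in from above.
- knob_grip (a point): Middle of the round black knob on the carriage, the place to grip: 26 mm diameter, 27 mm high, on a 12 mm stem; 208 mm above the counter, knob's underside 12 mm above the carriage's flat top plate (180 mm above the counter). Moves with the carriage, 112 mm behind (+x) the hook seat; does not turn.
- ball (a point): The spring ball under the carriage, at the height of the steel strip's top; it moves with the carriage (12 mm in front of the rail's middle line, 30 mm towards the press from the knob). Axes parallel to the rail's.
- notch (a point): Middle of the one cross notch (9 mm wide) in the flat steel strip beside the guide; the strip is adjustable, so the notch lies at 0.18 to 0.22 of the carriage's slide. Axes as the rail's. Home: ball and notch at the same place along the rail. Left free within about 2 mm of it the carriage is drawn in and settles to within 1 mm; to push on out of it takes about 12 N.
- hoop_claw: Chrome hoop claw, a small hooked bracket 42 x 26 x 26 mm, lying on the counter; leave alone. Origin: centre of its foot's underside.
- receiver_nut: Brass receiver nut standing on its flange, 22 mm diameter, 24 mm high; leave alone. Origin: centre of its underside.
- bumper: Black rubber bumper, a low cone 32 mm diameter, 18 mm high; leave alone. Origin: centre of its underside.
- knob: The knob on the carriage as a part (see point knob_grip). Origin: foot of its stem on the carriage's top plate, 180 mm above the counter.
- hooks: Two 7 mm rods, 40 mm either side of the carriage's middle, reaching 96 mm from its front plate towards the robot (rail -x). Each runs level, dips to a 20 mm flat, ends in an upturned tip; between tip and level part it is about 45 mm open on top. Nothing stands between the two, where the fingers go. Origin: on the counter plane under the carriage's middle. x, y as the rail's.

How it is judged (in metres and radians):
On the way, in this order (a step that is already met when the one before it is completed fails the run):
1. the basket hangs by its bar on both hooks, let go, shells in it (contact force between basket and hooks above 1.5 N and distance between basket_grip and hook_seat below 0.022 m and angle between basket's own z axis and vertical below 0.25 rad and height (world z) of basket above 0.02 m and contact force between the fingers and basket below 0.2 N and horizontal distance between each of shell1, shell2, shell3 and basket below 0.065 m and z of shell1 in the frame of basket between -0.005 and 0.045 m and z of shell2 in the frame of basket between -0.005 and 0.045 m and z of shell3 in the frame of basket between -0.005 and 0.045 m), for 0.3 s.
2. with the basket hanging, the carriage's ball is in the notch (contact force between basket and hooks above 1.5 N and distance between basket_grip and hook_seat below 0.022 m and angle between basket's own z axis and vertical below 0.25 rad and height (world z) of basket above 0.02 m and contact force between the fingers and basket below 0.2 N and y of ball in the frame of notch between -0.0025 and 0.0025 m), for 0.2 s.
At the end, for the whole second after the job is handed in: The basket hangs on the hooks alone (bar middle within 22 mm of the seat, over 1.5 N, upright within 0.25 rad, fingers off it), the shells are in it, the ball is within 2.5 mm of the notch's middle along the rail, the carriage still, the fingers on the knob with over 3 N (all of step 2 and horizontal distance between each of shell1, shell2, shell3 and basket below 0.065 m and z of shell1 in the frame of basket between -0.005 and 0.045 m and z of shell2 in the frame of basket between -0.005 and 0.045 m and z of shell3 in the frame of basket between -0.005 and 0.045 m and velocity of joint carriage between -0.01 and 0.01 m/s and contact force between the fingers and knob above 3 N); the arm keeps its last pose, push and grip.
It fails at once if a lug shell falls out of the basket (horizontal distance between any of shell1, shell2, shell3 and basket above 0.09 m or z of any of shell1, shell2, shell3 in the frame of basket below -0.02 m).
It fails at once if a part lying on the counter is shifted by more than 20 mm (distance of any of hoop_claw, receiver_nut, bumper from where it was at the start of the episode above 0.02 m).
It also fails if it takes over 67 s, if anything falls off the work surface, if the arm or the gripper's body presses on something with over 40 N, if the wrist force passes 120 N, or if a joint passes its speed limit or range.

## Working session

There is one attempt and no reset: what is moved stays moved. The work goes in short steps, Python scripts to look and compute and a shell command to move; the robot and the scene stay as the last step left them, time stands still between calls to the robot, and variables do not carry over. Pictures are saved under pics/ and viewed, at most 10 in all, crops included, and the job is handed in when it is done.

```bash
ls; mkdir -p pics
python3 - <<'E'
from station import bot, read_camera
import cv2,numpy as np
for n in ("scene","side","wrist"):
    c=read_camera(n); cv2.imwrite(f"pics/{n}0.png",c["image"])
    print(n,c["fov_y"],c["cx"],c["cy"],c["dist"],(-np.array(c["R"]).T@np.array(c["t"])).round(), np.array(c["R"])[2].round(2))
s=bot.get_state(); print(s["time_s"],s["position"],s["eef_rot"],s["width"])
E
```

```text
pics
station.py
steer.py
scene 53.876294540619305 285.239015064322 210.74330872099313 [-0.09491664  0.          0.          0.          0.        ] [1054. -165.  890.] [-0.55  0.19 -0.81]
side 52.75791812731426 278.3522068709765 215.48152789620494 [-0.00131697  0.          0.          0.          0.        ] [ 261. -565.  508.] [ 0.39  0.78 -0.49]
wrist 70.20091002615882 276.2723999485838 214.40087534182527 [-0.03759795  0.          0.          0.          0.        ] [ 283. -449.  383.] [-0.28 -0.12 -0.95]
0.15 [ 207.20814487 -482.09273184  251.1985936 ] [-3.07600813e+00 -6.32807881e-01  9.22469412e-05] 92.29736677609978
```

View pics/scene0.png

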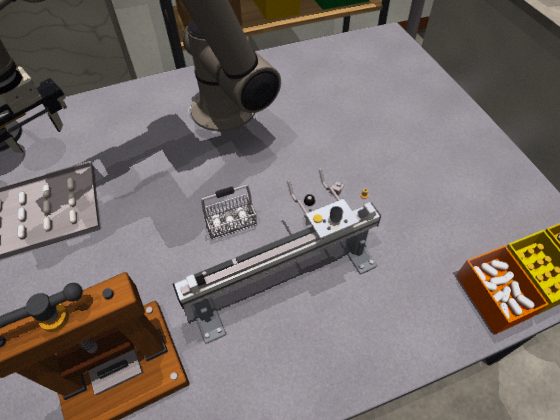

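View pics/side0.png

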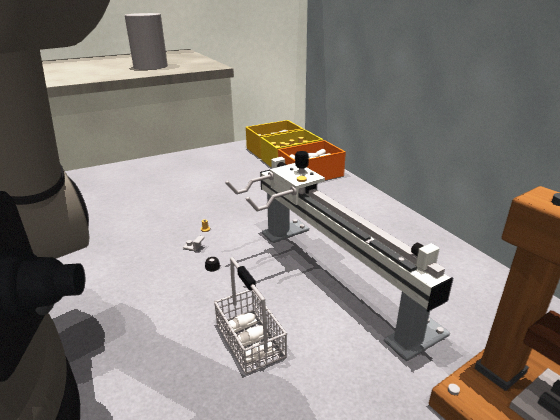

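The scene view shows the basket (grip at about 225,191), the carriage (knob 336,213) and the rail from (180,290) to (378,215). The side view shows the grip at about (247,278) and the knob at (302,160). Next I'll enlarge both.

Run:
```python
import cv2
a=cv2.imread("pics/scene0.png")[160:320,170:390]; cv2.imwrite("pics/sc1.png",cv2.resize(a,None,fx=3.6,fy=3.6,interpolation=cv2.INTER_CUBIC))
a=cv2.imread("pics/side0.png")[140:380,190:460]; cv2.imwrite("pics/si1.png",cv2.resize(a,None,fx=2.5,fy=2.5,interpolation=cv2.INTER_CUBIC))
```

```text
(no output)
```

View pics/sc1.png

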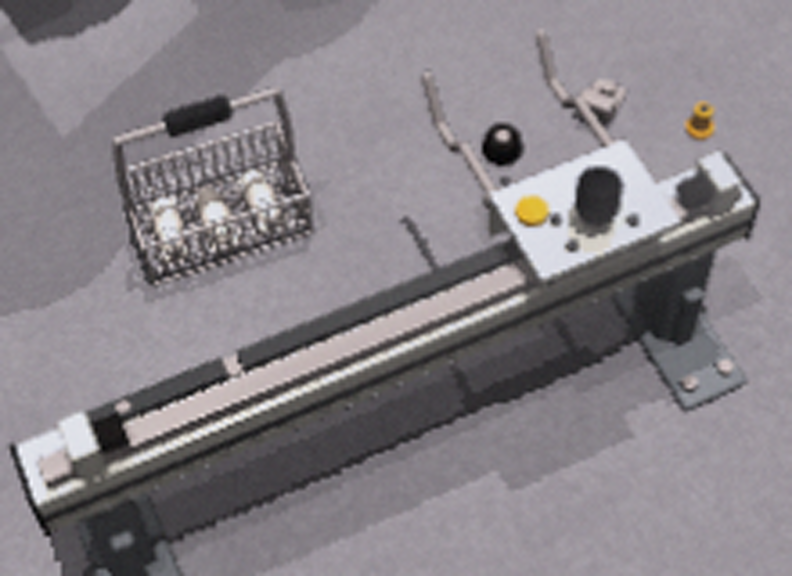

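View pics/si1.png

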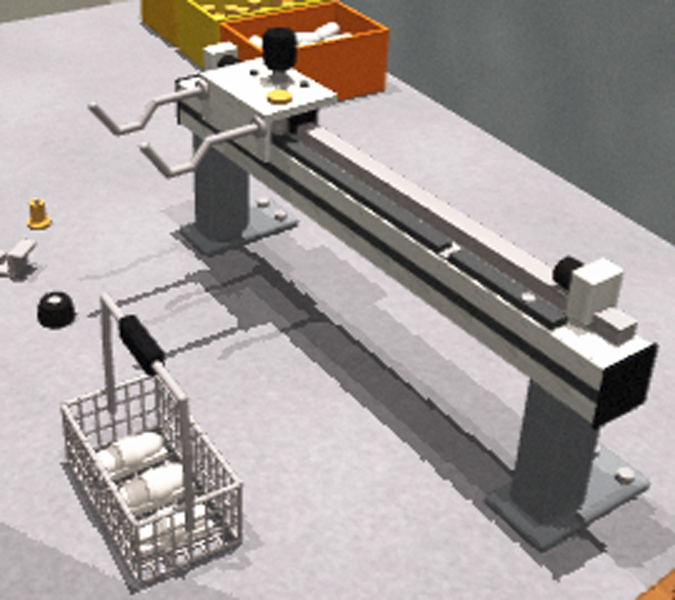

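```bash
cat > tri.py <<'E'
from station import bot, read_camera
import cv2,numpy as np
def und(c,p):
    f=210/np.tan(np.radians(c["fov_y"])/2); K=np.array([[f,0,c["cx"]],[0,f,c["cy"]],[0,0,1]])
    return cv2.undistortPoints(np.array([[p]],float),K,np.array(c["dist"]))[0,0]
def tri(obs):
    P=[np.c_[np.array(c["R"]),np.array(c["t"])] for c,_ in obs]; q=[und(c,p) for c,p in obs]
    X=cv2.triangulatePoints(P[0],P[1],q[0],q[1])[:,0]; X=X[:3]/X[3]
    err=[np.linalg.norm((lambda v:v[:2]/v[2])(p@np.r_[X,1])-u)*400 for p,u in zip(P,q)]
    return X,max(err)
def onz(c,p,z):
    R=np.array(c["R"]);o=-R.T@np.array(c["t"]);d=R.T@np.r_[und(c,p),1];return o+d*(z-o[2])/d[2]
E
python3 - <<'E'
from tri import *
S=read_camera("scene");D=read_camera("side")
pts=dict(grip=((198,115),(141,344)),bar_m=((118,141),(183,402)),bar_p=((279,95),(107,298)),knob=((599,196),(279,49)),
 notch=((232,364),(450,248)),tip_m=((428,74),(147,148)),tip_p=((542,36),(94,107)),
 rodplate_m=((490,190),(262,127)),railc_xp_ym=((48,528),(657,345)),nut=((701,132),(38,226)),hole=((572,245),(305,85)),yellow=((532,210),(280,96)))
for k,(a,b) in pts.items():
    a=((a[0]+.5)/3.6-.5+170,(a[1]+.5)/3.6-.5+160);b=((b[0]+.5)/2.5-.5+190,(b[1]+.5)/2.5-.5+140)
    X,e=tri([(S,a),(D,b)]);print(k,X.round(1),round(e,2))
def sc(p):return onz(S,((p[0]+.5)/3.6-.5+170,(p[1]+.5)/3.6-.5+160),145)
A,B=sc((13,447)),sc((722,152));C,E=sc((48,528)),sc((757,203))
print("rail corners z145",A.round(),B.round(),C.round(),E.round(),np.degrees(np.arctan2(-(B-A)[0],(B-A)[1])),np.degrees(np.arctan2(-(E-C)[0],(E-C)[1])))
E
```

```text
grip [439.8 -97.6 124.6] 0.85
bar_m [ 440.7 -152.5  122.4] 1.3
bar_p [440.5 -42.2 122.4] 0.55
knob [639.6  91.3 204.7] 0.49
notch [ 638.3 -129.2  149.2] 0.41
tip_m [504.1  38.8 178.1] 1.69
tip_p [497.3 119.1 176.4] 0.7
rodplate_m [595.7  42.9 171.6] 2.07
railc_xp_ym [ 692.3 -250.1  135.9] 0.15
nut [485.5 267.3  -4.6] 0.16
hole [651.   71.5 180.4] 0.78
yellow [622.   59.  182.4] 0.77
rail corners z145 [ 643. -257.  145.] [599. 201. 145.] [ 697. -249.  145.] [641. 203. 145.] 5.522998498622117 6.98414726717514
```

```bash
cat > go.py <<'E'
# usage: go.py x y z yaw_deg : TCP target, tool down with tool x at world yaw -> tool-frame delta
import sys,numpy as np
from scipy.spatial.transform import Rotation as Ro
from station import bot, read_camera
x,y,z,w=map(float,sys.argv[1:5]); s=bot.get_state()
R=Ro.from_rotvec(s["eef_rot"]); a=np.radians(w)
T=Ro.from_matrix(np.c_[[np.cos(a),np.sin(a),0],[np.sin(a),-np.cos(a),0],[0,0,-1]])
print("d",(R.inv().apply(np.array([x,y,z])-s["position"])).round(1),"rot",(R.inv()*T).as_rotvec().round(3),"t",round(s["time_s"],2),"j",np.round(s["joint_positions"],2))
E
python3 go.py 440 -97.5 230 90
```

```text
d [ 365.7 -261.6   21.6] rot [-1.000e-03 -0.000e+00 -1.165e+00] t 0.25 j [-1.31  0.34  1.52  0.    1.28 -0.15]
```

Careful with the scale: shifts go in shares of 300 mm and turns go in shares of 360 degrees. That gives: 205 mm is 0.6833, 160 mm is 0.5333, -0.65 rad is -0.1035.

```bash
python3 steer.py '[[0.1, -0.0733, 0, 0, 0, -0.0159, 92], [0.2333, -0.1667, 0, 0, 0, -0.0366, 92], [0.3833, -0.2733, 0, 0, 0, -0.0589, 92], [0.5333, -0.38, 0, 0, 0, -0.0812, 92], [0.6833, -0.49, 0, 0, 0, -0.1035, 92]]' && python3 go.py 440 -97.5 230 90
```

```text
time_s: 0.88
position: [338.2, -264.9, 251.8]
eef_rot: [2.71, 1.588, 0.0]
ft_force: [1.1, -0.5, 0.8]
width: 91.5
finger_force: 0.0
d [195.8   6.9  21.8] rot [ 0.     0.    -0.511] t 0.88 j [-0.84  0.17  1.76  0.    1.21 -0.33]
```

Converted, 196 mm is 0.6533, 175 mm is 0.5833, -0.511 rad is -0.0813.

```bash
python3 steer.py '[[0.15, 0.0067, 0.0167, 0, 0, -0.0207, 92], [0.3, 0.01, 0.0333, 0, 0, -0.0414, 92], [0.45, 0.0167, 0.0533, 0, 0, -0.0621, 92], [0.5833, 0.02, 0.0667, 0, 0, -0.0764, 92], [0.6533, 0.0233, 0.0733, 0, 0, -0.0813, 92]]' && python3 steer.py '[[0, 0, 0, 0, 0, 0, 92], [0, 0, 0, 0, 0, 0, 92]]' && python3 go.py 440 -97.5 134 90
python3 - <<'E'
from tri import *
c=read_camera("wrist");cv2.imwrite("pics/w1.png",c["image"])
E
```

```text
time_s: 1.5
position: [440.8, -97.5, 229.5]
eef_rot: [-2.222, -2.221, -0.0]
ft_force: [-0.4, 0.2, -0.1]
width: 91.3
finger_force: 0.0
time_s: 1.75
position: [439.9, -99.7, 229.7]
eef_rot: [2.226, 2.216, -0.001]
ft_force: [0.8, -0.2, 0.4]
width: 92.0
finger_force: 0.0
d [ 2.3  0.1 95.7] rot [-0.     0.    -0.005] t 1.75 j [-0.39  0.23  1.75 -0.    1.16 -0.39]
```

View pics/w1.png

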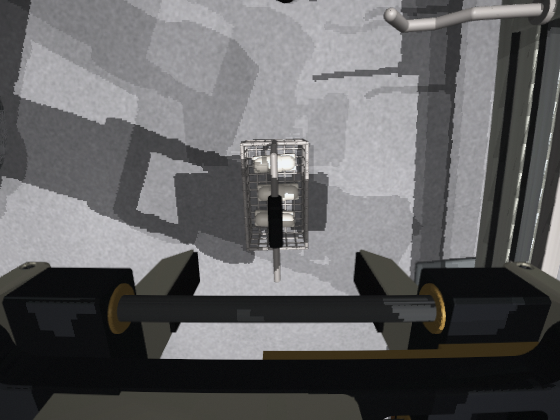

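The wrist view shows the grip centre at (275,222), with the bar's far end near (273.5,142) and its near end near (277,281). Everything is clear for the descent.

```bash
python3 - <<'E'
from tri import *
c=read_camera("wrist");print([onz(c,p,125).round(1) for p in((275,222),(273.5,142),(277,281),(275.3,198),(274.8,246))])
E
python3 go.py 440 -97.5 135 90
```

```text
[array([439. , -99.2, 125. ]), array([438.3, -33.7, 125. ]), array([ 440.5, -155.3,  125. ]), array([439.4, -78.5, 125. ]), array([ 438.7, -121.1,  125. ])]
d [ 2.6  0.1 94.8] rot [ 0.     0.    -0.006] t 1.85 j [-0.39  0.23  1.75 -0.    1.16 -0.39]
```

Converted, 96 mm is 0.32, 88 mm is 0.2933, -0.02 rad is -0.0032.

```bash
python3 steer.py '[[0.0033, -0.0017, 0.1, 0, 0, -0.0016, 60], [0.0033, -0.0017, 0.2167, 0, 0, -0.0032, 60], [0.0033, -0.0017, 0.2933, 0, 0, -0.0032, 50], [0.0033, -0.0017, 0.32, 0, 0, -0.0032, 45], [0.0033, -0.0017, 0.32, 0, 0, -0.0032, 40]]' && python3 steer.py '[[0, 0, 0, 0, 0, 0, 20], [0, 0, 0, 0, 0, 0, 5], [0, 0, 0, 0, 0, 0, 5], [0, 0, 0, 0, 0, 0, 5], [0, 0, 0, 0, 0, 0, 5]]'  && python3 steer.py '[[0, 0, 0, 0, 0, 0, 5], [0, 0, -0.0133, 0, 0, 0, 5], [0, 0, -0.0333, 0, 0, 0, 5], [0, 0, -0.0667, 0, 0, 0, 5], [0, 0, -0.1, 0, 0, 0, 5]]' && python3 go.py 438 75 209 95.3
```

```text
time_s: 2.48
position: [439.7, -98.7, 133.9]
eef_rot: [-2.205, -2.238, 0.0]
ft_force: [0.6, 0.8, 0.2]
width: 46.8
finger_force: 0.0
time_s: 3.1
position: [439.7, -98.2, 133.9]
eef_rot: [2.203, 2.239, -0.0]
ft_force: [-1.0, 0.4, 3.4]
width: 11.7
finger_force: 30.0
time_s: 3.72
position: [439.8, -98.3, 164.5]
eef_rot: [2.203, 2.239, 0.0]
ft_force: [0.5, -0.6, -4.7]
width: 11.6
finger_force: 30.0
d [173.3   1.  -44.6] rot [ 0.     0.    -0.077] t 3.73 j [-0.39  0.31  1.85 -0.    0.99 -0.41]
```

Converted, 100 mm is 0.3333, 75 mm is 0.25, -0.077 rad is -0.0123.

```bash
python3 steer.py '[[0.0167, 0, -0.0667, 0, 0, -0.0016, 5], [0.0833, 0, -0.1333, 0, 0, -0.0048, 5], [0.1667, 0, -0.16, 0, 0, -0.008, 5], [0.25, 0, -0.1633, 0, 0, -0.0111, 5], [0.3333, 0, -0.1633, 0, 0, -0.0123, 5]]' && python3 steer.py '[[0.0833, 0, 0, 0, 0, 0, 5], [0.15, 0, 0, 0, 0, 0, 5], [0.2067, 0, 0, 0, 0, 0, 5], [0.2333, 0, 0, 0, 0, 0, 5], [0.24, 0, 0, 0, 0, 0, 5]]'  && python3 steer.py '[[0, 0, 0, 0, 0, 0, 5], [0, 0, 0, 0, 0, 0, 5], [0, 0, 0, 0, 0, 0, 5]]'
python3 - <<'E'
from tri import *
S=read_camera("scene");D=read_camera("side")
a=cv2.resize(S["image"][140:300,250:400],None,fx=2.6,fy=2.6,interpolation=2);b=cv2.resize(D["image"][120:330,190:345],None,fx=2.6,fy=2.6,interpolation=2)
h=max(a.shape[0],b.shape[0]);f=lambda i:cv2.copyMakeBorder(i,0,h-i.shape[0],0,0,0)
cv2.imwrite("pics/c2.png",np.hstack([f(a),f(b)]));print(a.shape,b.shape)
E
python3 go.py 440.7 73.2 212 95.3
```

```text
time_s: 4.35
position: [438.1, 2.5, 213.5]
eef_rot: [2.115, 2.322, 0.001]
ft_force: [-0.1, -0.8, -5.1]
width: 11.7
finger_force: 30.0
time_s: 4.97
position: [431.5, 73.5, 213.0]
eef_rot: [2.115, 2.323, 0.0]
ft_force: [0.6, -1.2, -3.7]
width: 11.8
finger_force: 30.0
time_s: 5.35
position: [431.5, 73.1, 212.7]
eef_rot: [2.116, 2.322, -0.0]
ft_force: [0.5, -0.4, -3.5]
width: 11.8
finger_force: 30.0
(416, 390, 3) (546, 403, 3)
d [-0.8  9.2  0.7] rot [-0.  0.  0.] t 5.45 j [-0.01  0.22  1.81 -0.    1.11 -0.1 ]
```

View pics/c2.png

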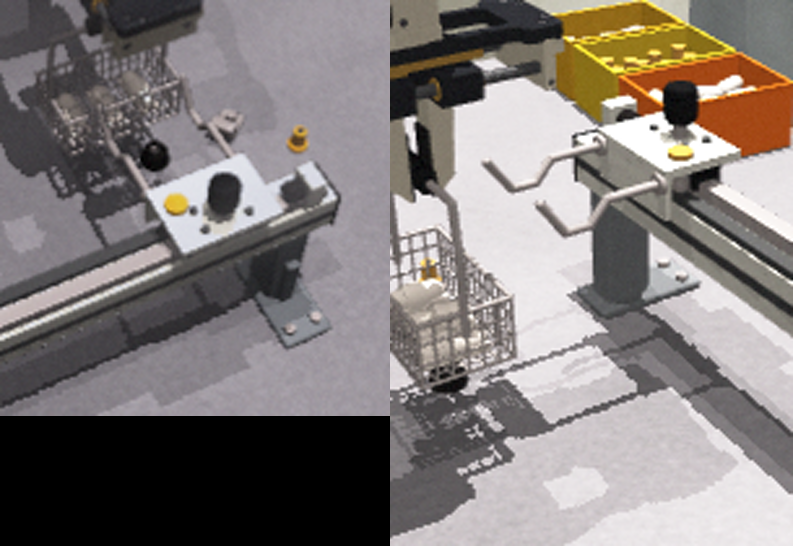

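The basket hangs level in the gripper, in front of and lined up with the hooks. The bar is above the tips and both hooks lie between the uprights. I'll move in along rail +x.

Converted, 76 mm is 0.2533, 60 mm is 0.2.

```bash
python3 steer.py '[[0, 0.0267, 0, 0, 0, 0, 5], [0, 0.08, 0, 0, 0, 0, 5], [0, 0.14, 0, 0, 0, 0, 5], [0, 0.2, 0, 0, 0, 0, 5], [0, 0.2533, 0, 0, 0, 0, 5]]' && python3 steer.py '[[0, 0.0367, 0, 0, 0, 0, 5], [0, 0.0533, 0, 0, 0, 0, 5], [0, 0.0567, 0, 0, 0, 0, 5], [0, 0.0567, 0, 0, 0, 0, 5]]' && python3 go.py 524.3 82 167 95.3
python3 - <<'E'
from tri import *
S=read_camera("scene");D=read_camera("side")
a=cv2.resize(S["image"][150:270,260:390],None,fx=3,fy=3,interpolation=2);b=cv2.resize(D["image"][130:290,215:345],None,fx=3,fy=3,interpolation=2)
h=max(a.shape[0],b.shape[0]);f=lambda i:cv2.copyMakeBorder(i,0,h-i.shape[0],0,0,0)
cv2.imwrite("pics/c3.png",np.hstack([f(a),f(b)]))
E
```

```text
time_s: 6.08
position: [508.3, 80.5, 212.5]
eef_rot: [2.116, 2.322, 0.0]
ft_force: [0.3, 0.0, -3.8]
width: 11.6
finger_force: 30.0
time_s: 6.58
position: [523.7, 82.0, 212.7]
eef_rot: [-2.116, -2.322, 0.0]
ft_force: [-0.3, -0.3, -4.2]
width: 11.7
finger_force: 30.0
d [-0.1  0.6 45.7] rot [-0.  0.  0.] t 6.58 j [ 0.01  0.39  1.57 -0.    1.18 -0.08]
```

View pics/c3.png

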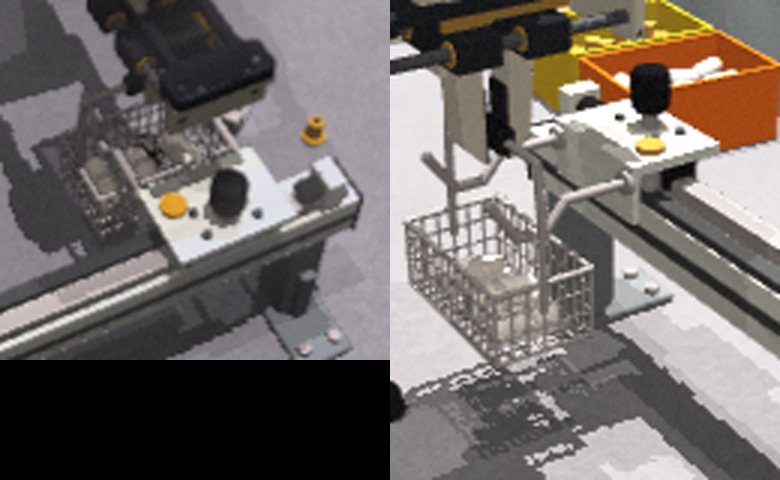

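The side view shows the bar above the hook dips, with both hooks inside the bail and the body clear of the knob. Now I'll lower it.

Converted, 40 mm is 0.1333, 36 mm is 0.12.

```bash
python3 steer.py '[[0, 0.0017, 0.0267, 0, 0, 0, 5], [0, 0.0017, 0.06, 0, 0, 0, 5], [0, 0.0017, 0.0933, 0, 0, 0, 5], [0, 0.0017, 0.12, 0, 0, 0, 5], [0, 0.0017, 0.1333, 0, 0, 0, 5]]' && python3 steer.py '[[0, 0, 0.0067, 0, 0, 0, 5], [0, 0, 0.01, 0, 0, 0, 5], [0, 0, 0.0133, 0, 0, 0, 5], [0, 0, 0.0133, 0, 0, 0, 5]]'
```

```text
time_s: 7.3
position: [524.3, 82.1, 171.9]
eef_rot: [-2.115, -2.322, 0.001]
ft_force: [-0.6, -0.5, -4.4]
width: 11.9
finger_force: 30.0
time_s: 7.8
position: [524.5, 82.1, 168.8]
eef_rot: [2.116, 2.322, 0.0]
ft_force: [0.1, -0.8, -4.5]
width: 11.9
finger_force: 30.0
```

Converted, 2 mm is 0.0067, 1 mm is 0.0033.

```bash
python3 steer.py '[[0, 0, 0.0033, 0, 0, 0, 5], [0, 0, 0.0067, 0, 0, 0, 5], [0, 0, 0.0067, 0, 0, 0, 5]]'; python3 steer.py '[[0, 0, 0.0033, 0, 0, 0, 5], [0, 0, 0.005, 0, 0, 0, 5], [0, 0, 0.005, 0, 0, 0, 5]]'
```

```text
time_s: 8.18
position: [524.6, 82.1, 167.0]
eef_rot: [2.115, 2.322, 0.0]
ft_force: [-1.6, -0.3, -1.1]
width: 11.7
finger_force: 30.0
time_s: 8.55
position: [524.7, 82.1, 166.6]
eef_rot: [2.115, 2.321, 0.001]
ft_force: [-4.4, 0.0, 10.4]
width: 11.9
finger_force: 30.0
```

Converted, -1.5 mm is -0.005.

```bash
python3 steer.py '[[0, 0, -0.005, 0, 0, 0, 5], [0, 0, -0.005, 0, 0, 0, 20], [0, 0, -0.005, 0, 0, 0, 36], [0, 0, -0.005, 0, 0, 0, 36], [0, 0, -0.005, 0, 0, 0, 36]]' && python3 steer.py '[[0, 0, -0.0267, 0, 0, 0, 36], [0, 0, -0.0733, 0, 0, 0, 36], [0, 0, -0.15, 0, 0, 0, 36], [0, 0, -0.2667, 0, 0, 0, 36], [0, 0, -0.4, 0, 0, 0, 36]]'
python3 - <<'E'
from tri import *
S=read_camera("scene");D=read_camera("side")
a=cv2.resize(S["image"][150:300,210:390],None,fx=2.2,fy=2.2,interpolation=2);b=cv2.resize(D["image"][120:300,215:350],None,fx=2.9,fy=2.9,interpolation=2)
h=max(a.shape[0],b.shape[0]);f=lambda i:cv2.copyMakeBorder(i,0,h-i.shape[0],0,0,0)
cv2.imwrite("pics/c4.png",np.hstack([f(a),f(b)]))
E
python3 go.py 639.6 91.3 300 5.3
```

```text
time_s: 9.18
position: [524.6, 82.1, 166.6]
eef_rot: [2.116, 2.322, -0.0]
ft_force: [-0.4, 0.0, 0.1]
width: 35.8
finger_force: 0.0
time_s: 9.8
position: [524.3, 82.1, 288.6]
eef_rot: [2.116, 2.322, 0.0]
ft_force: [0.5, 0.1, 0.0]
width: 36.0
finger_force: 0.0
d [ -1.4 113.6  -6.4] rot [ 0.009 -0.007  1.571] t 9.9 j [ 0.01  0.32  1.44 -0.    1.37 -0.08]
```

View pics/c4.png

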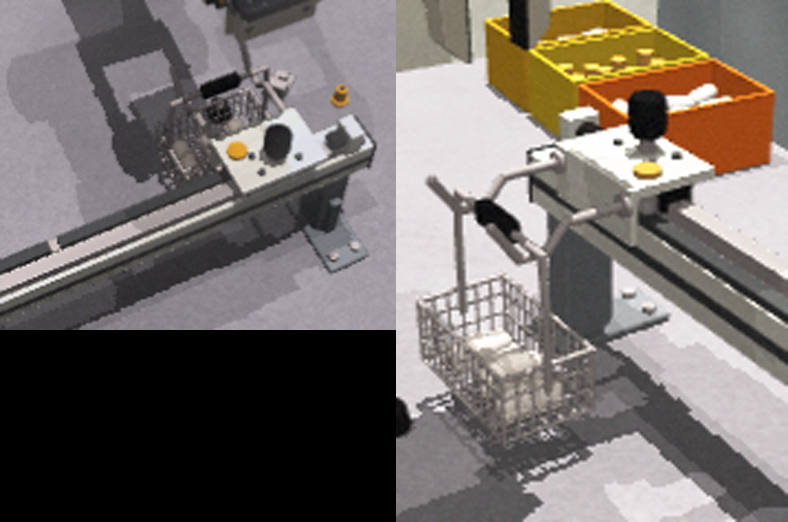

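The basket hangs on both hooks with its shells in it, and the fingers are off. Now I'll go over the knob, turning 90° so the fingers close along the rail.

Converted, 95 mm is 0.3167, 75 mm is 0.25, 0.87 rad is 0.1385.

```bash
python3 steer.py '[[0, 0.05, 0, 0, 0, 0.0239, 70], [0, 0.1167, 0, 0, 0, 0.0525, 70], [0, 0.1833, 0, 0, 0, 0.0812, 70], [0, 0.25, 0, 0, 0, 0.1098, 70], [0, 0.3167, 0, 0, 0, 0.1385, 70]]' && python3 go.py 639.6 91.3 290 5.3
```

```text
time_s: 10.52
position: [619.6, 91.0, 286.7]
eef_rot: [2.901, 1.206, -0.0]
ft_force: [0.3, 0.1, -0.6]
width: 69.8
finger_force: 0.0
d [14.4 14.  -3.3] rot [-0.     0.     0.695] t 10.53 j [ 0.02  0.51  1.16 -0.    1.47  0.81]
```

Converted, 14 mm is 0.0467, 10 mm is 0.0333, 0.695 rad is 0.1106.

```bash
python3 steer.py '[[0.0167, 0.0167, -0.01, 0, 0, 0.0286, 70], [0.0333, 0.0333, -0.01, 0, 0, 0.0573, 70], [0.0467, 0.0467, -0.01, 0, 0, 0.0844, 70], [0.0467, 0.0467, -0.01, 0, 0, 0.105, 70], [0.0467, 0.0467, -0.01, 0, 0, 0.1106, 70]]' && python3 steer.py '[[0, 0, 0, 0, 0, 0, 70], [0, 0, 0, 0, 0, 0, 70]]'
python3 - <<'E'
from tri import *
c=read_camera("wrist");cv2.imwrite("pics/w5.png",c["image"])
E
python3 go.py 639.6 91.3 214 5.3
```

```text
time_s: 11.15
position: [638.8, 91.1, 289.6]
eef_rot: [3.138, 0.154, -0.0]
ft_force: [-0.5, 0.3, -0.2]
width: 69.9
finger_force: 0.0
time_s: 11.4
position: [638.8, 91.1, 289.8]
eef_rot: [3.138, 0.157, 0.0]
ft_force: [-0.0, -0.1, -0.2]
width: 70.1
finger_force: 0.0
d [ 0.8 -0.1 75.8] rot [ 0.    -0.     0.007] t 11.45 j [ 0.02  0.55  1.09 -0.    1.51  1.49]
```

View pics/w5.png

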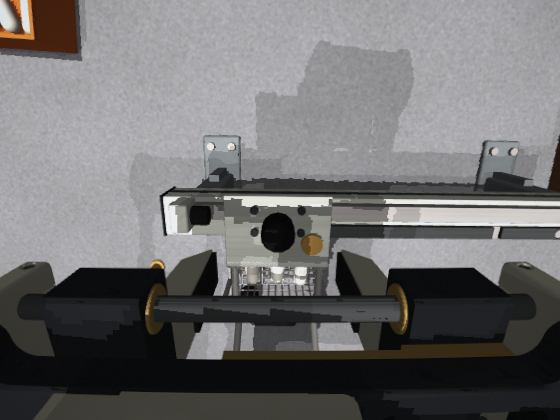

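The wrist view shows the knob centred at about (278,233), midway between the fingers, and the notch line in the strip at about (498,232).

Run:
```python
from tri import *
c=read_camera("wrist")
for p,z in(((278,233),214),((498,232),146),((160,190),145),((165,234),145),((228,197.5),180),((330,197.5),180)):print(onz(c,p,z).round(1))
```

```text
[640.9  90.4 214. ]
[ 637.5 -133.8  146. ]
[646.8 203.7 145. ]
[602.  199.4 145. ]
[655.3 133.7 180. ]
[663.8  48.8 180. ]
```

Converted, 75 mm is 0.25, 71 mm is 0.2367.

```bash
python3 steer.py '[[0.0033, 0, 0.05, 0, 0, 0, 70], [0.0033, 0, 0.1267, 0, 0, 0, 70], [0.0033, 0, 0.1933, 0, 0, 0, 60], [0.0033, 0, 0.2367, 0, 0, 0, 50], [0.0033, 0, 0.25, 0, 0, 0, 45]]' && python3 steer.py '[[0, 0, 0, 0, 0, 0, 35], [0, 0, 0, 0, 0, 0, 20], [0, 0, 0, 0, 0, 0, 10], [0, 0, 0, 0, 0, 0, 10], [0, 0, 0, 0, 0, 0, 10]]'; python3 go.py 657 -97 214 5.3
```

```text
time_s: 12.12
position: [639.5, 91.2, 213.4]
eef_rot: [3.138, 0.155, -0.003]
ft_force: [-0.2, -0.1, -0.0]
width: 46.3
finger_force: 0.0
time_s: 12.75
position: [640.3, 91.1, 215.5]
eef_rot: [3.138, 0.155, 0.003]
ft_force: [-0.4, -0.2, 5.0]
width: 25.5
finger_force: 30.0
d [ -2.  188.9   1.6] rot [ 0.    -0.002  0.006] t 12.75 j [ 0.02  0.59  1.21 -0.    1.33  1.5 ]
```

Converted, 34 mm is 0.1133, 25 mm is 0.0833.

```bash
python3 steer.py '[[0, 0.01, 0, 0, 0, 0, 10], [0, 0.0267, 0, 0, 0, 0, 10], [0, 0.0533, 0, 0, 0, 0, 10], [0, 0.0833, 0, 0, 0, 0, 10], [0, 0.1133, 0, 0, 0, 0, 10]]' && python3 steer.py '[[0, 0.03, 0, 0, 0, 0, 10], [0, 0.06, 0, 0, 0, 0, 10], [0, 0.09, 0, 0, 0, 0, 10], [0, 0.12, 0, 0, 0, 0, 10], [0, 0.15, 0, 0, 0, 0, 10]]'; python3 steer.py '[[0, 0.03, 0, 0, 0, 0, 10], [0, 0.06, 0, 0, 0, 0, 10], [0, 0.09, 0, 0, 0, 0, 10], [0, 0.12, 0, 0, 0, 0, 10], [0, 0.15, 0, 0, 0, 0, 10]]'; python3 steer.py '[[0, 0.03, 0, 0, 0, 0, 10], [0, 0.0567, 0, 0, 0, 0, 10], [0, 0.0767, 0, 0, 0, 0, 10], [0, 0.09, 0, 0, 0, 0, 10], [0, 0.0967, 0, 0, 0, 0, 10]]'; python3 go.py 657 -97 214 5.3;python3 - <<'E'
from tri import *
c=read_camera("wrist");cv2.imwrite("pics/w6.png",cv2.resize(c["image"][170:290,180:380],None,fx=4,fy=4,interpolation=2))
E
```

```text
time_s: 13.38
position: [643.1, 59.4, 215.5]
eef_rot: [-3.134, -0.157, -0.001]
ft_force: [-1.8, 8.5, 6.4]
width: 25.5
finger_force: 30.0
time_s: 14.0
position: [647.1, 14.6, 215.5]
eef_rot: [-3.134, -0.157, 0.001]
ft_force: [-3.3, 7.4, 6.9]
width: 25.5
finger_force: 30.0
time_s: 14.62
position: [651.2, -30.3, 215.5]
eef_rot: [-3.134, -0.157, 0.003]
ft_force: [-6.5, 8.2, 7.4]
width: 25.2
finger_force: 30.0
time_s: 15.25
position: [653.8, -59.9, 215.5]
eef_rot: [-3.136, -0.156, 0.004]
ft_force: [-7.0, 5.3, 8.5]
width: 25.0
finger_force: 30.0
d [-0.5 37.3  1.4] rot [-0.002  0.002  0.007] t 15.25 j [-0.21  0.62  1.17  0.    1.36  1.26]
```

View pics/w6.png

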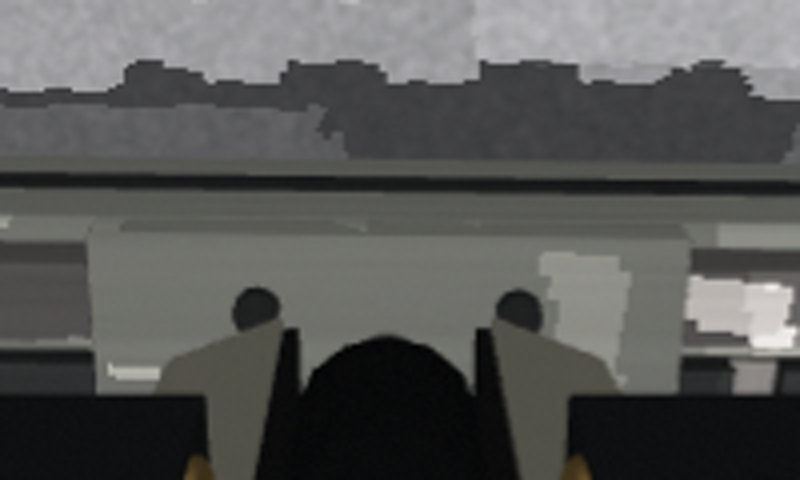

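The notch line shows at crop (754,378), full picture (368.4,264.4), just beyond the carriage plate.

Run:
```python
from tri import *
c=read_camera("wrist");s=bot.get_state();print(s["position"].round(1))
for z in(145,149):
  n=onz(c,(368.4,264.4),z);v=n-s["position"];a=np.radians(5.1);print(n.round(1),v@[-np.sin(a),np.cos(a),0]+30)
print([onz(c,(180+x/4,170+242/4),180).round(1) for x in(90,692)])
```

```text
[653.9 -60.5 215.5]
[ 639.2 -131.1  145. ] -39.08693632669919
[ 641.2 -129.6  149. ] -37.69627938400626
[array([668.4, -13.8, 180. ]), array([ 677.4, -103.8,  180. ])]
```

Converted, 30 mm is 0.1, 26 mm is 0.0867.

```bash
python3 steer.py '[[-0.0033, 0.0133, 0, 0, 0, 0, 10], [-0.0067, 0.0367, 0, 0, 0, 0, 10], [-0.0067, 0.0633, 0, 0, 0, 0, 10], [-0.0067, 0.0867, 0, 0, 0, 0, 10], [-0.0077, 0.1, 0, 0, 0, 0, 10]]'; for i in 1; do python3 steer.py '[[0, 0.0033, 0, 0, 0, 0, 10], [0, 0.0067, 0, 0, 0, 0, 10], [0, 0.01, 0, 0, 0, 0, 10], [0, 0.01, 0, 0, 0, 0, 10]]'; done;  python3 steer.py '[[0, 0.0033, 0, 0, 0, 0, 10], [0, 0.0033, 0, 0, 0, 0, 10]]'; python3 steer.py '[[0, 0.0033, 0, 0, 0, 0, 10], [0, 0.0033, 0, 0, 0, 0, 10]]'
```

```text
time_s: 15.98
position: [656.3, -89.6, 215.5]
eef_rot: [-3.135, -0.156, -0.004]
ft_force: [2.1, 7.5, 5.4]
width: 25.2
finger_force: 30.0
time_s: 16.48
position: [656.6, -93.2, 215.5]
eef_rot: [-3.137, -0.156, -0.004]
ft_force: [1.7, 2.6, 5.6]
width: 25.3
finger_force: 30.0
time_s: 16.73
position: [656.8, -94.6, 215.5]
eef_rot: [-3.137, -0.156, -0.004]
ft_force: [2.7, 2.7, 4.8]
width: 25.7
finger_force: 30.0
time_s: 16.98
position: [656.9, -96.4, 215.5]
eef_rot: [3.137, 0.155, 0.004]
ft_force: [3.5, -0.6, 4.5]
width: 25.1
finger_force: 30.0
```

Converted, 1 mm is 0.0033.

```bash
for i in 1; do python3 steer.py '[[0, 0, 0, 0, 0, 0, 10], [0, 0, 0, 0, 0, 0, 10]]'; python3 steer.py '[[0, 0.0033, 0, 0, 0, 0, 10], [0, 0.0033, 0, 0, 0, 0, 10], [0, 0.0033, 0, 0, 0, 0, 10]]';python3 steer.py '[[0, 0.0033, 0, 0, 0, 0, 10], [0, 0.0033, 0, 0, 0, 0, 10], [0, 0.0033, 0, 0, 0, 0, 10]]'; done
```

```text
time_s: 17.23
position: [656.9, -96.6, 215.5]
eef_rot: [3.137, 0.155, 0.004]
ft_force: [2.9, -0.5, 5.4]
width: 25.0
finger_force: 30.0
time_s: 17.6
position: [657.0, -97.4, 215.5]
eef_rot: [3.137, 0.155, 0.004]
ft_force: [2.0, 0.4, 5.4]
width: 25.3
finger_force: 30.0
time_s: 17.98
position: [657.1, -98.2, 215.5]
eef_rot: [3.137, 0.155, 0.004]
ft_force: [1.8, 0.2, 4.8]
width: 25.4
finger_force: 30.0
```

Converted, 1 mm is 0.0033.

```bash
python3 steer.py '[[0, 0.0033, 0, 0, 0, 0, 10], [0, 0.0033, 0, 0, 0, 0, 10], [0, 0.0033, 0, 0, 0, 0, 10]]';python3 steer.py '[[0, 0.0033, 0, 0, 0, 0, 10], [0, 0.0033, 0, 0, 0, 0, 10], [0, 0.0033, 0, 0, 0, 0, 10]]'
```

```text
time_s: 18.35
position: [657.1, -98.9, 215.5]
eef_rot: [-3.138, -0.155, -0.004]
ft_force: [2.1, 2.3, 5.6]
width: 25.4
finger_force: 30.0
time_s: 18.73
position: [657.2, -99.3, 215.5]
eef_rot: [-3.137, -0.156, -0.004]
ft_force: [2.1, 3.6, 5.9]
width: 25.3
finger_force: 30.0
```

Converted, 1 mm is 0.0033.

```bash
python3 steer.py '[[0, 0.0033, 0, 0, 0, 0, 10], [0, 0.0033, 0, 0, 0, 0, 10], [0, 0.0033, 0, 0, 0, 0, 10]]';python3 steer.py '[[0, 0.0033, 0, 0, 0, 0, 10], [0, 0.0033, 0, 0, 0, 0, 10], [0, 0.0033, 0, 0, 0, 0, 10]]';python3 steer.py '[[0, -0.0033, 0, 0, 0, 0, 10], [0, -0.0067, 0, 0, 0, 0, 10], [0, -0.0067, 0, 0, 0, 0, 10]]';python3 steer.py '[[0, -0.0033, 0, 0, 0, 0, 10], [0, -0.0033, 0, 0, 0, 0, 10], [0, -0.0033, 0, 0, 0, 0, 10]]'
```

```text
time_s: 19.1
position: [657.2, -99.6, 215.5]
eef_rot: [-3.136, -0.156, -0.003]
ft_force: [1.1, 5.4, 6.1]
width: 25.6
finger_force: 30.0
time_s: 19.48
position: [657.2, -99.9, 215.5]
eef_rot: [-3.135, -0.157, -0.003]
ft_force: [1.7, 7.3, 6.3]
width: 25.7
finger_force: 30.0
time_s: 19.85
position: [657.2, -99.5, 215.5]
eef_rot: [-3.137, -0.156, -0.004]
ft_force: [2.1, 2.4, 5.5]
width: 25.4
finger_force: 30.0
time_s: 20.23
position: [657.2, -99.1, 215.5]
eef_rot: [3.137, 0.155, 0.004]
ft_force: [1.6, 0.8, 5.4]
width: 25.4
finger_force: 30.0
```

The force now rises steeply while the carriage barely moves, so the ball is in the notch. I'll release briefly so it self-centres, then regrip.

```bash
python3 steer.py '[[0, 0, 0, 0, 0, 0, 36], [0, 0, 0, 0, 0, 0, 36], [0, 0, 0, 0, 0, 0, 36], [0, 0, 0, 0, 0, 0, 36], [0, 0, 0, 0, 0, 0, 36]]';python3 steer.py '[[0, 0, 0, 0, 0, 0, 28], [0, 0, 0, 0, 0, 0, 26], [0, 0, 0, 0, 0, 0, 10], [0, 0, 0, 0, 0, 0, 10], [0, 0, 0, 0, 0, 0, 10]]'
```

```text
time_s: 20.85
position: [656.4, -99.1, 214.6]
eef_rot: [3.138, 0.155, -0.0]
ft_force: [-0.5, 0.1, -0.4]
width: 35.6
finger_force: 0.0
time_s: 21.48
position: [656.5, -99.0, 214.8]
eef_rot: [3.138, 0.155, 0.0]
ft_force: [-0.3, 0.5, -0.1]
width: 25.4
finger_force: 30.0
```

Run:
```python
from tri import *
s=bot.get_state();p=s["position"];a=np.radians(5.1);g=p-112*np.array([np.cos(a),np.sin(a),0]);g[2]=158
for n in("scene","side"):
    c=read_camera(n);f=210/np.tan(np.radians(c["fov_y"])/2);K=np.array([[f,0,c["cx"]],[0,f,c["cy"]],[0,0,1]])
    u=cv2.projectPoints(g[None],cv2.Rodrigues(np.array(c["R"]))[0],np.array(c["t"]),K,np.array(c["dist"]))[0].ravel()
    x,y=u.round().astype(int);m=(c["image"][y-14:y+15,x-18:x+19].max(2)<45).astype(np.uint8)
    _,_,st,ce=cv2.connectedComponentsWithStats(m);print(n,u.round(1),[(st[i,4],(ce[i]+[x-18,y-14]).round(1)) for i in range(1,len(st)) if st[i,4]>15])
print(s["time_s"],s["finger_force"],np.abs(s["joint_velocities"]).max())
```

```text
scene [230.3 220.1] [(np.int32(678), array([230.3, 219.9]))]
side [311.5 243.1] [(np.int32(198), array([308.8, 242.3]))]
21.475 30.000045597553253 0.0021843921147771464
```

```bash
python3 -c "
from station import bot, read_camera
print(bot.hand_in())"
```

```text
the job is handed in; nothing more can be done
None
```

The job is handed in (no verdict came back): the basket hangs on both hooks with its shells in it when last viewed, before the slide; after the slide I checked only the grip's position. By the force readings the carriage's ball is in the notch, and the gripper holds the knob at 30 N.

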